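# Flip the cap carrier over the gutter wall

## Task

The yellow carrier lies with its red tube caps face down on the raised white shelf of the turning step. Push it with the fingertips along the shelf until its front edge drops down the chute and catches on the gutter's far wall, and keep pushing until it stands up and flips over onto the blue bed; leave it lying flat, squarely and roughly centred across the bed, caps up. Only push it, never lift or carry it, and leave the tube rack, the jar and the dropper bottle undisturbed.

Things in the scene. Friction and masses are not known exactly. Their poses are not given: they have to be found in the camera images.
- step: Fixed turning step, 328 (x) by 130 (y) mm, no side rails. Origin at bench level (z 0), mid width, under the gutter's far wall; +x is the pushing direction. Along x: white shelf -218 to -64 mm, top 58 mm above the bench; grey chute falling from its edge to the gutter floor (-15 to 0, 4 mm above the bench); then an upright wall at x = 0 and blue bed 0 to 110, top 18 mm up.
- wall_top (a point): Top edge of the gutter's far wall at mid width, 18 mm above the bench; axes as the step. A fingertip pushing at shelf height need not go more than 25 mm beyond it: by then the carrier has toppled on to the bed.
- carrier: Flat yellow plate, 96 (x) by 90 (y) by 10 (z) mm, some 100 g, slick plastic like the step, too wide for the gripper. Origin at its centre. The -z face holds twelve flush red caps, the +z face is a grey panel. Starts on the shelf, +z up, +x (front) to the gutter, up to 6 degrees askew. Turned over it lies on the bed with some 10 to 25 mm over the gutter.
- front_edge (a point): Middle of the carrier's front end (its x = +48 mm, half thickness). Once the carrier's centre passes the shelf's edge it tips by itself and the front slides down the chute to the gutter's far wall, where it stays caught. Push at up to about 80 mm/s: much faster, it may shoot across the gutter.
- rear_edge (a point): Middle of the carrier's rear end (its x = -48 mm, half thickness): push here. When the front drops, this end rises some 8 mm above the shelf, sloping back; fingers going straight on along the step's +x, tips 3 to 6 mm above the shelf, push it upright and over. Upright it reaches 100 mm above the bench: keep the gripper's body above that.
- rack: Loose white rack of ten red-capped tubes, 130 (x) by 58 (y) by 92 high mm, origin at the centre of its underside. Leave alone.
- jar: Loose jar with a red lid, 48 mm across, 65 mm high, origin at the centre of its underside. Leave alone.
- dropper: Loose white dropper bottle with a green cap, 34 mm across, 85 mm high, origin at the centre of its underside. Leave alone.
Not all that is in view belongs to the job. There is more than one size of the carrier; the job needs the middle-sized.

How it is judged:
By the outcome, as a careful person would: the job done as asked, in the order asked, and still so for the second after the job is handed in, with the robot touching nothing.
It also fails if it takes over 38 s, if anything falls off the work surface, if the arm or the gripper's body presses on something with over 40 N, if the wrist force passes 120 N, or if a joint passes its speed limit or range.

## Robot

A 6-joint arm with a two-finger parallel gripper is mounted at the origin on the work surface. World frame = base frame: x ahead of the robot, y to its left, z up, the work surface at z = 0. Lengths are in m, angles in degrees, forces in N, time in s.
With the tool pointing down it reaches from about 0.35 to 0.875 m from the base axis. Payload 4.2 kg.
Tool frame: the origin (TCP) lies on the centre line of the jaws, within the pads' length; the fingertips stand tip_reach ahead of it and the grasp point (between the pads) is the TCP (tip_reach is the distance from the TCP to the fingertips, in m); z points along the fingers, y is the line along which they close (so a half turn about z gives the same grasp; the last joint's range is limited). The gripper opens to 87 mm and grips with 3 to 60 N. Pads are 19 mm wide; open, the fingers measure 117 mm over their backs; the gripper's body (75 mm by 190 mm) begins 51 mm behind the grasp point.
Start: joints at [84.202, 22.042, 0.453, 0, -68.411, -14.817], TCP at [0.22, 0.585, 0.242] pointing down, gripper open.
Joint ranges: [-179.83, 179.83], [-69.29, 118.12], [-61.27, 80.66], [-181.25, 117.63], [-171.15, -9.14], [-177.46, 177.46]. Speed limits (degrees/s): [159.86, 159.86, 180, 180, 180, 180].

## Interface

Orientations are given as a 3x3 rotation matrix whose columns are the frame's x, y, z axes.
In Python, from station import sense, capture, finish_job, tip_reach gives the robot as it stands.
- The arm moves only by the tool arm_command, never from a script. Its argument "deltas" is a list of rows, each a list of 7 numbers: the turn, a rotation vector about the tool's x, y, z in rad, then the shift along the tool's x, y, z in cm, then the closure, from -1 (fully open) to 1 (shut), so that 0 is half open. In form: [[rx, ry, rz, dx, dy, dz, hand], ...]. A call has 1 to 8 rows; each row is the pose to reach, as a shift and turn from the pose commanded when the call began, along the tool's axes at that moment; what a row does not reach only later rows make up. A row lasts 1/12 s, in which the tool goes at most 41.7 mm and 7.16 degrees, less where a joint would pass 70% of its speed; a pose out of reach is approached as far as the arm can. A call with a gripper value outside its range is refused whole. The fingers move at their own pace and stop on an object; the grip force is fixed at half the most. Time passes only in rows, so rows that repeat a pose let the fingers close. It gives the time, the measured TCP pose, the force, the opening and the grip force at its end, in the units of the state.
- sense(): the state, without advancing time (a new reading comes with each control period).
- capture(name): name is "scene" or "top" or "wrist"; returns a dict with "pixels" (400x640x3 uint8, blue, green, red), "fovy" (degrees; the focal length in pixels is half the picture's height over the tangent of half this angle, whatever the lens; pixels are square), "cx", "cy" (the principal point, pixels), "rvec" (rotation vector, rad) and "tvec" (3), from world to camera coordinates, as OpenCV has them. Camera axes: x right, y down, z forward; pixel columns grow to the right and rows downward; lengths in m; the calibration is good to about 2 mm. A picture is of the moment at which its call begins. There is no depth.
- finish_job(): hands the job in; it is judged then, once.
The state is a dict: "time_s": time; "joints": joint angles; "joint_velocities": joint speeds; "effort": joint torques, N m; "tcp_pos": TCP position; "ee_rot": TCP orientation; "wrist_force": force on the tool from outside, world axes, zero at the start; "moment": the same for the moment, N m; "gripper_width": opening from 0.0 (shut) to 1.0 (fully open); "gripper_force": force on a finger pad.
Only numpy, scipy, OpenCV 4.12 (cv2) and the standard library are available. Lean on these libraries where they do the work, as an engineer would, in place of code of your own. Each camera call takes 0.05 s, during which the arm holds its last target. There are 200 camera calls.

## Working session

There is one attempt and no reset: what is moved stays moved. The work goes in short steps, Python scripts to look and compute and a tool call to move; the robot and the scene stay as the last step left them, time stands still between calls to the robot, and variables do not carry over. Pictures are saved under pics/ and viewed, at most 10 in all, crops included, and the job is handed in when it is done.

Besides the shell and the picture viewer there is one more tool, called after ">>>" in YAML: its name, and indented under it one key for each argument. arm_command: Moves the arm, as the interface text tells. Its arguments: {"type":"object","properties":{"deltas":{"type":"array"}},"required":["deltas"]}

```bash
mkdir -p pics; cat > h.py <<'E'
import numpy as np, cv2
from station import sense, capture, finish_job, tip_reach
def cam(c):
    f=200/np.tan(np.radians(c["fovy"]/2)); K=np.array([[f,0,c["cx"]],[0,f,c["cy"]],[0,0,1.]])
    R=cv2.Rodrigues(np.array(c["rvec"],float))[0]; t=np.array(c["tvec"],float).ravel()
    return K,R,t
def ray(c,px):
    K,R,t=cam(c); d=R.T@np.linalg.inv(K)@np.array([px[0],px[1],1.]); return -R.T@t,d
def onplane(c,px,z):
    o,d=ray(c,px); return o+d*(z-o[2])/d[2]
def tri(c1,p1,c2,p2):
    o1,d1=ray(c1,p1);o2,d2=ray(c2,p2)
    s=np.linalg.lstsq(np.c_[d1,-d2],o2-o1,rcond=None)[0]
    a=o1+s[0]*d1;b=o2+s[1]*d2; return (a+b)/2,np.linalg.norm(a-b)
def proj(c,P):
    K,R,t=cam(c); q=K@(R@np.array(P,float)+t); return q[:2]/q[2]
E
python3 - <<'E'
from h import *
import pickle
print(tip_reach, sense())
C={n:capture(n) for n in("scene","top","wrist")}
pickle.dump(C,open("c0.pkl","wb"))
for n,c in C.items():
    K,R,t=cam(c); print(n,c["fovy"],-R.T@t,R[2]); cv2.imwrite(f"pics/{n}0.png",c["pixels"])
E
```

```text
0.019 {'time_s': 0.0, 'joints': array([ 8.42029306e+01,  2.20917835e+01,  3.80660786e-01, -2.92860108e-02,
       -6.84111307e+01, -1.48154776e+01]), 'joint_velocities': array([-0.04018366,  0.02945322, -0.02349846, -0.02349577, -0.03183948,
        0.03877031]), 'effort': array([ 3.80142808e-05, -3.90664673e+01,  1.87405086e+01,  4.22010407e+00,
        1.10142879e-02, -1.90279297e-04]), 'tcp_pos': array([0.2198226 , 0.5844741 , 0.24045404]), 'ee_rot': array([[ 9.35916090e-01, -3.52222371e-01, -6.88362337e-04],
       [-3.52223033e-01, -9.35913794e-01, -2.07476002e-03],
       [ 8.65290871e-05,  2.18425836e-03, -9.99997611e-01]]), 'wrist_force': array([-0.19340527, -0.22922136,  0.25905568]), 'moment': array([ 0.01515897, -0.02500808,  0.00933799]), 'gripper_force': 0.0, 'gripper_width': 1.0015378408915567}
scene 45.58273817938413 [1.3135665  0.26827598 0.65337564] [-0.76399493 -0.23167569 -0.60219442]
top 50.296517355521594 [0.40052057 0.04569279 1.04986372] [ 0.1687488   0.00905531 -0.98561749]
wrist 62.2928432988152 [0.29361606 0.55702166 0.38373141] [-0.26752216  0.09833749 -0.95852054]
```

View pics/scene0.png

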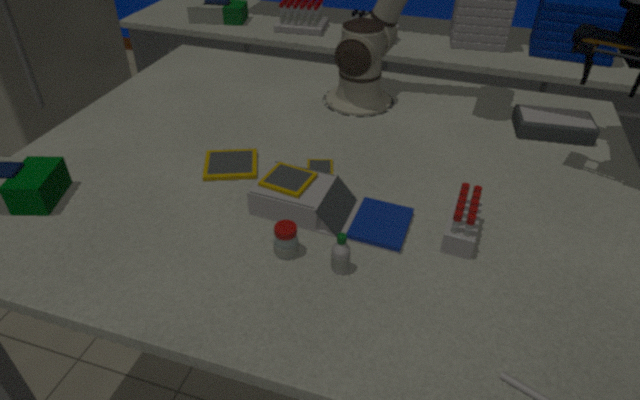

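View pics/top0.png

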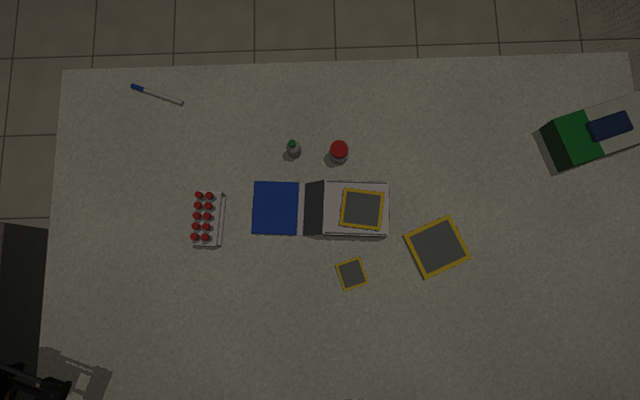

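The carriers in the top view are at (362,209) on the shelf, (437,246) large on the bench and (351,273) small on the bench. The one on the shelf is the middle-sized one, and it lies on the step as described. The rack is at (208,218), the jar at (339,150) and the dropper at (292,148). Next I measure and take one enlarged crop to confirm.

```bash
python3 - <<'E'
from h import *
import pickle
C=pickle.load(open("c0.pkl","rb"))
def quads(c,lo,hi,amin):
    m=cv2.inRange(cv2.cvtColor(c["pixels"],cv2.COLOR_BGR2HSV),lo,hi)
    out=[]
    for k in cv2.findContours(m,cv2.RETR_EXTERNAL,cv2.CHAIN_APPROX_NONE)[0]:
        if cv2.contourArea(k)>amin:
            h=cv2.convexHull(k); q=cv2.approxPolyDP(h,0.06*cv2.arcLength(h,True),True).reshape(-1,2); out.append(q)
    return out
for n in("scene","top"):
    c=C[n]
    for nm,lo,hi in(("yellow",(18,120,60),(35,255,255)),("blue",(105,140,60),(125,255,255))):
        for q in quads(c,lo,hi,200):
            z={"yellow":.068,"blue":.018}[nm]
            print(n,nm,q.tolist(),[np.round(onplane(c,p,z),3)[:2].tolist() for p in q])
c=C["top"];cr=cv2.resize(c["pixels"][120:300,180:480],None,fx=2.6,fy=2.6,interpolation=cv2.INTER_CUBIC)
cv2.imwrite("pics/crop.png",cr)
c=C["scene"];cv2.imwrite("pics/crop2.png",cv2.resize(c["pixels"][130:290,190:500],None,fx=2.5,fy=2.5,interpolation=cv2.INTER_CUBIC))
E
```

```text
scene yellow [[258, 182], [278, 162], [316, 173], [298, 197]] [[0.579, -0.082], [0.495, -0.069], [0.509, 0.023], [0.601, 0.014]]
scene yellow [[256, 150], [255, 178], [203, 180], [208, 150]] [[0.464, -0.135], [0.567, -0.093], [0.608, -0.194], [0.499, -0.239]]
scene blue [[365, 198], [412, 210], [398, 250], [348, 237]] [[0.497, 0.132], [0.506, 0.236], [0.636, 0.228], [0.63, 0.128]]
scene blue [[530, 47], [584, 57]] [[-0.609, 0.518], [-0.568, 0.701]]
scene blue [[531, 43], [571, 46]] [[-0.656, 0.524], [-0.674, 0.668]]
scene blue [[541, 10], [622, 21]] [[-1.132, 0.587], [-1.081, 0.914]]
scene blue [[625, 10], [544, 0]] [[-1.268, 0.959], [-1.314, 0.611]]
scene blue [[539, 0], [532, 27], [512, 26], [518, 0]] [[-1.305, 0.588], [-0.861, 0.536], [-0.846, 0.457], [-1.269, 0.49]]
scene blue [[454, 0], [450, 18], [401, 14], [408, 0]] [[-1.16, 0.195], [-0.867, 0.201], [-0.851, -0.01], [-1.083, -0.014]]
scene blue [[376, 0], [370, 10], [323, 5]] [[-1.029, -0.159], [-0.862, -0.152], [-0.863, -0.373]]
scene blue [[158, 0], [119, 19], [114, 0]] [[-0.674, -1.121], [-0.374, -1.118], [-0.604, -1.31]]
top yellow [[359, 257], [367, 283], [344, 290], [335, 265]] [[0.43, -0.019], [0.372, -0.035], [0.358, 0.018], [0.414, 0.036]]
top yellow [[449, 214], [470, 258], [424, 279], [403, 235]] [[0.523, -0.231], [0.421, -0.271], [0.377, -0.164], [0.478, -0.122]]
top yellow [[344, 188], [383, 193], [379, 230], [339, 224]] [[0.592, 0.01], [0.577, -0.081], [0.491, -0.068], [0.507, 0.024]]
top blue [[255, 181], [298, 183], [295, 234], [252, 232]] [[0.625, 0.228], [0.617, 0.121], [0.491, 0.13], [0.499, 0.235]]
```

View pics/crop.png

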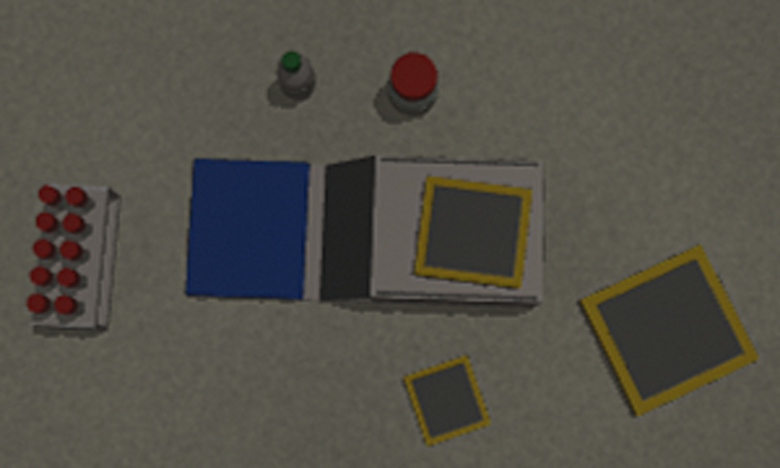

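View pics/crop2.png

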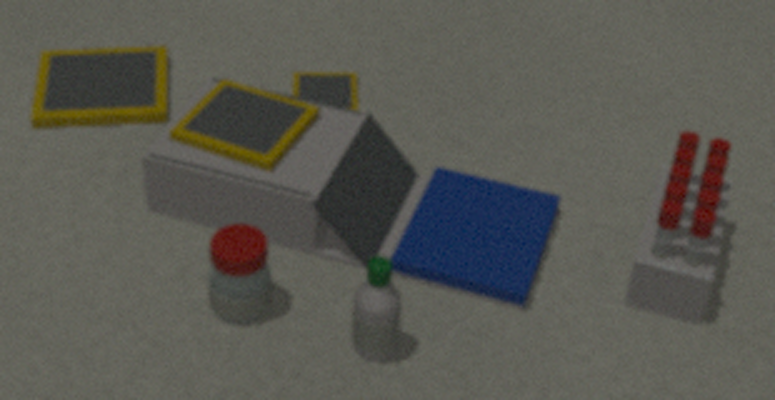

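The crop confirms it: the plate on the shelf is the middle size, about 96 x 90 mm by the rays. The other two lie on the bench, one larger at crop (668,330) and one smaller (447,400). The step pushes along about world +y, yaw 86°, and the carrier is about 5° askew. I'll move behind the rear end at altitude.

>>> arm_command:
  deltas:
    - [0,0,0.64,22,22,2,-0.3]
    - [0,0,0.64,22,22,2,-0.3]
    - [0,0,0.64,22,22,2,-0.3]
    - [0,0,0.64,22,22,2,-0.3]
    - [0,0,0.64,22,22,2,-0.3]
    - [0,0,0.64,22,22,2,-0.3]
    - [0,0,0.64,22,22,2,-0.3]
    - [0,0,0.64,22,22,2,-0.3]

```text
time_s: 0.82
tcp_pos: [0.3486, 0.2975, 0.2211]
ee_rot: [[0.538, -0.843, -0.001], [-0.843, -0.538, -0.002], [0.001, 0.002, -1.0]]
wrist_force: [-0.1, 0.3, 0.0]
gripper_width: 0.66
gripper_force: 0.0
```

```bash
cat > go.py <<'E'
from h import *
import sys
# target: step coordinate s (m), tcp z ; prints deltas in tool axes from measured pose
o=np.array([.554,.1255]);yaw=np.radians(85.8);u=np.array([np.cos(yaw),np.sin(yaw)])
s,z=map(float,sys.argv[1:3]); st=sense(); R=st["ee_rot"]; p=st["tcp_pos"]
P=np.r_[o+s*u,z]; X=np.r_[-u,0]; Z=np.array([0,0,-1.]); Rt=np.c_[X,np.cross(Z,X),Z]
print("t",st["time_s"],"p",p.round(4),"rot",cv2.Rodrigues(R.T@Rt)[0].ravel().round(4),"shift cm",(R.T@(P-p)*100).round(2),"w",st["gripper_width"],"F",st["wrist_force"].round(1),"s,lat",((p[:2]-o)@u).round(4),((p[:2]-o)@[-u[1],u[0]]).round(4))
E
python3 go.py -.245 .2; python3 - <<'E'
from h import *
import pickle
C=pickle.load(open("c0.pkl","rb"));S,T=C["scene"],C["top"]
for a,b in(((278,162),(379,230)),((316,173),(339,224)),((338.5,177),(322.7,234.2)),((365,198),(295,234)),((412,210),(252,232))): print(tri(S,a,T,b))
for p in((324.6,180),(322.7,234.2),(388,183.5)): print(onplane(T,p,.058))
E
```

```text
t 0.8167 p [0.3486 0.2975 0.2211] rot [ 0.0018 -0.0013  0.6418] shift cm [45.18  6.61  2.15] w 0.6595293996575452 F [-0.1  0.3  0. ] s,lat 0.1565 0.2175
(array([ 0.49131456, -0.06921463,  0.06571884]), np.float64(0.002938354501800297))
(array([0.50735196, 0.02359004, 0.06718638]), np.float64(0.0011095211620603465))
(array([0.48538257, 0.06525229, 0.05146904]), np.float64(0.0051891457703399264))
(array([0.49149389, 0.1311558 , 0.01376822]), np.float64(0.0007390884316161992))
(array([0.49943661, 0.23589789, 0.01293191]), np.float64(4.064650413715651e-05))
[0.61424005 0.05479835 0.058     ]
[0.48542837 0.06261775 0.058     ]
[ 0.60132984 -0.09526876  0.058     ]
```

>>> arm_command:
  deltas:
    - [0,0,0.64,30,4.4,0,-0.3]
    - [0,0,0.64,30,4.4,0,-0.3]
    - [0,0,0.64,30,4.4,0,-0.3]
    - [0,0,0.64,30,4.4,0,-0.3]
    - [0,0,0.64,30,4.4,0,-0.3]
    - [0,0,0.64,30,4.4,0,-0.3]
    - [0,0,0.64,30,4.4,0,-0.3]
    - [0,0,0.64,30,4.4,0,-0.3]

```text
time_s: 1.48
tcp_pos: [0.4746, 0.0214, 0.2213]
ee_rot: [[-0.074, -0.997, -0.0], [-0.997, 0.074, -0.001], [0.001, 0.0, -1.0]]
wrist_force: [0.6, -0.8, 1.0]
gripper_width: 0.646
gripper_force: 0.0
```

```bash
python3 go.py -.245 .2
```

```text
t 1.4833 p [0.4746 0.0214 0.2213] rot [ 0.0003 -0.0009 -0.0005] shift cm [13.53 -7.16  2.14] w 0.645637471396737 F [ 0.6 -0.8  1. ] s,lat -0.1096 0.0715
```

>>> arm_command:
  deltas:
    - [0,0,0,3.3,-1.8,0,-0.3]
    - [0,0,0,6.6,-3.6,0,-0.3]
    - [0,0,0,10,-5.4,0,-0.3]
    - [0,0,0,13.5,-7.2,0,-0.3]
    - [0,0,0,13.5,-7.2,4,-0.3]
    - [0,0,0,13.5,-7.2,8,-0.3]
    - [0,0,0,13.5,-7.2,11,-0.3]
    - [0,0,0,13.5,-7.2,11,-0.3]

```text
time_s: 2.15
tcp_pos: [0.5311, -0.1146, 0.105]
ee_rot: [[-0.072, -0.997, -0.015], [-0.997, 0.072, 0.001], [0.0, 0.015, -1.0]]
wrist_force: [-0.6, -0.5, 0.1]
gripper_width: 0.649
gripper_force: 0.0
```

```bash
python3 go.py -.245 .0815
```

```text
t 2.15 p [ 0.5311 -0.1146  0.105 ] rot [ 0.0145 -0.0004  0.0016] shift cm [ 0.38 -0.56  2.34] w 0.6493721858955207 F [-0.6 -0.5  0.1] s,lat -0.2412 0.0053
```

>>> arm_command:
  deltas:
    - [0,0,0,0,0,1,-0.3]
    - [0,0,0,0,0,2,-0.3]
    - [0,0,0,0,0,2,-0.3]
    - [0,0,0,0,0,2,-0.3]

```text
time_s: 2.48
tcp_pos: [0.5368, -0.114, 0.0926]
ee_rot: [[-0.068, -0.998, 0.002], [-0.998, 0.068, -0.0], [-0.0, -0.002, -1.0]]
wrist_force: [0.2, 0.5, 0.6]
gripper_width: 0.644
gripper_force: 0.0
```

```bash
python3 go.py -.245 .0815
```

```text
t 2.4833 p [ 0.5368 -0.114   0.0926] rot [-0.0018  0.0001  0.005 ] shift cm [0.49 0.05 1.11] w 0.6443486812405066 F [0.2 0.5 0.6] s,lat -0.2401 -0.0004
```

>>> arm_command:
  deltas:
    - [0,0,0.003,0,0,1.1,-0.3]
    - [0,0,0.003,0,0,1.1,-0.3]
    - [0,0,0.003,0,0,1.1,-0.3]
    - [0,0,0.003,0,0,1.1,-0.3]

```text
time_s: 2.82
tcp_pos: [0.5368, -0.1141, 0.0817]
ee_rot: [[-0.071, -0.997, 0.002], [-0.997, 0.071, -0.0], [-0.0, -0.002, -1.0]]
wrist_force: [-0.1, -0.4, 0.1]
gripper_width: 0.653
gripper_force: 0.0
```

```bash
python3 go.py -.245 .0815; python3 - <<'E'
from h import *
a=capture("scene")["pixels"][130:290,190:400];b=capture("wrist")["pixels"]
cv2.imwrite("pics/s1.png",np.vstack([cv2.resize(a,(394,300),interpolation=cv2.INTER_CUBIC),cv2.resize(b,(480,300))[:,:394]]))
E
```

```text
t 2.8167 p [ 0.5368 -0.1141  0.0817] rot [-0.002   0.      0.0018] shift cm [0.47 0.04 0.02] w 0.6528077379546456 F [-0.1 -0.4  0.1] s,lat -0.2403 -0.0004
```

View pics/s1.png

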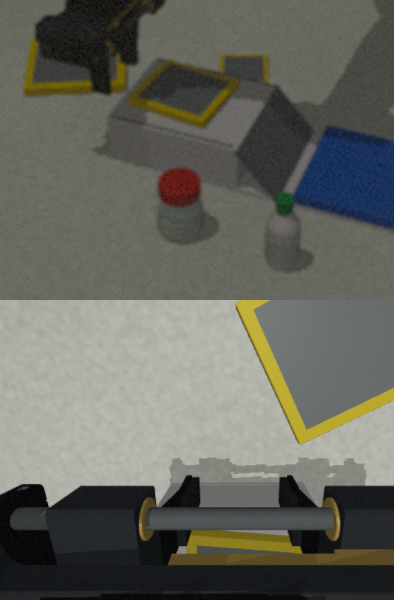

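The fingers stand just behind the carrier's rear edge (upper panel about (100,85)), clear of everything, at the right height. Start pushing.

>>> arm_command:
  deltas:
    - [0,0,0,-0.4,0,0,-0.3]
    - [0,0,0,-0.9,0,0,-0.3]
    - [0,0,0,-1.4,0,0,-0.3]
    - [0,0,0,-1.9,0,0,-0.3]
    - [0,0,0,-2.4,0,0,-0.3]
    - [0,0,0,-2.8,0,0,-0.3]
    - [0,0,0,-3.2,0,0,-0.3]
    - [0,0,0,-3.6,0,0,-0.3]

```text
time_s: 3.58
tcp_pos: [0.5387, -0.0778, 0.0805]
ee_rot: [[-0.072, -0.997, -0.0], [-0.997, 0.072, -0.0], [0.0, 0.0, -1.0]]
wrist_force: [-1.3, -0.6, 0.9]
gripper_width: 0.648
gripper_force: 0.1
```

>>> arm_command:
  deltas:
    - [0,0,0,-0.4,0,0,-0.3]
    - [0,0,0,-0.8,0,0,-0.3]
    - [0,0,0,-1.2,0,0,-0.3]
    - [0,0,0,-1.6,0,0,-0.3]
    - [0,0,0,-2.0,0,0,-0.3]
    - [0,0,0,-2.4,0,0,-0.3]
    - [0,0,0,-2.8,0,0,-0.3]
    - [0,0,0,-3.2,0,0,-0.3]

```text
time_s: 4.25
tcp_pos: [0.541, -0.046, 0.0806]
ee_rot: [[-0.072, -0.997, 0.0], [-0.997, 0.072, -0.0], [0.0, -0.0, -1.0]]
wrist_force: [-0.1, -0.4, 0.7]
gripper_width: 0.652
gripper_force: 0.1
```

```bash
python3 go.py -.1 .0815; python3 - <<'E'
from h import *
a=capture("scene")["pixels"][110:290,190:430];b=capture("top")["pixels"][140:290,230:430]
cv2.imwrite("pics/s2.png",np.hstack([cv2.resize(a,(400,300),interpolation=cv2.INTER_CUBIC),cv2.resize(b,(400,300),interpolation=cv2.INTER_CUBIC)]))
E
```

```text
t 4.25 p [ 0.541  -0.046   0.0806] rot [-0.     -0.      0.0013] shift cm [-7.2  -0.05 -0.09] w 0.6523631753729922 F [-0.1 -0.4  0.7] s,lat -0.172 0.0004
```

View pics/s2.png

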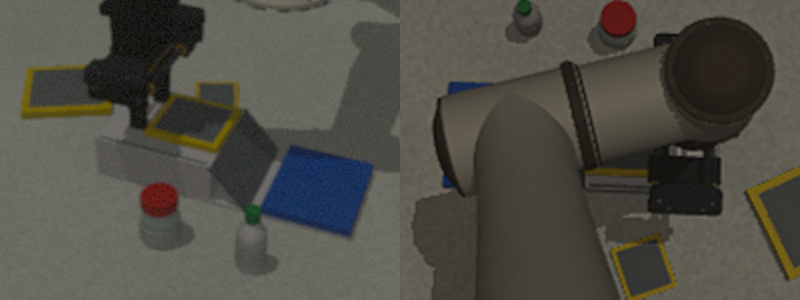

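The carrier (left panel (195,120)) is square against the fingers with its front at the shelf edge. Keep pushing.

>>> arm_command:
  deltas:
    - [0,0,0,-0.4,0,-0.08,-0.3]
    - [0,0,0,-0.8,0,-0.08,-0.3]
    - [0,0,0,-1.2,0,-0.08,-0.3]
    - [0,0,0,-1.6,0,-0.08,-0.3]
    - [0,0,0,-2.0,0,-0.08,-0.3]
    - [0,0,0,-2.4,0,-0.08,-0.3]
    - [0,0,0,-2.8,0,-0.08,-0.3]
    - [0,0,0,-3.2,0,-0.08,-0.3]

```text
time_s: 5.02
tcp_pos: [0.5433, -0.014, 0.0813]
ee_rot: [[-0.072, -0.997, -0.0], [-0.997, 0.072, -0.0], [0.0, 0.0, -1.0]]
wrist_force: [0.3, 0.4, -0.4]
gripper_width: 0.65
gripper_force: 0.1
```

>>> arm_command:
  deltas:
    - [0,0,0,-0.4,0,0,-0.3]
    - [0,0,0,-0.8,0,0,-0.3]
    - [0,0,0,-1.2,0,0,-0.3]
    - [0,0,0,-1.6,0,0,-0.3]
    - [0,0,0,-2.0,0,0,-0.3]
    - [0,0,0,-2.4,0,0,-0.3]
    - [0,0,0,-2.7,0,0,-0.3]
    - [0,0,0,-3.0,0,0,-0.3]

```text
time_s: 5.68
tcp_pos: [0.5455, 0.0158, 0.0813]
ee_rot: [[-0.072, -0.997, -0.0], [-0.997, 0.072, 0.0], [0.0, 0.0, -1.0]]
wrist_force: [-0.6, 0.2, -0.3]
gripper_width: 0.651
gripper_force: 0.0
```

```bash
python3 go.py .012 .082; python3 - <<'E'
from h import *
a=capture("scene")["pixels"][110:290,190:430]
cv2.imwrite("pics/s3.png",cv2.resize(a,(640,480),interpolation=cv2.INTER_CUBIC))
E
```

```text
t 5.6833 p [0.5455 0.0158 0.0813] rot [ 0.     -0.      0.0014] shift cm [-12.2   -0.06  -0.07] w 0.6513624112223126 F [-0.6  0.2 -0.3] s,lat -0.11 0.0005
```

View pics/s3.png

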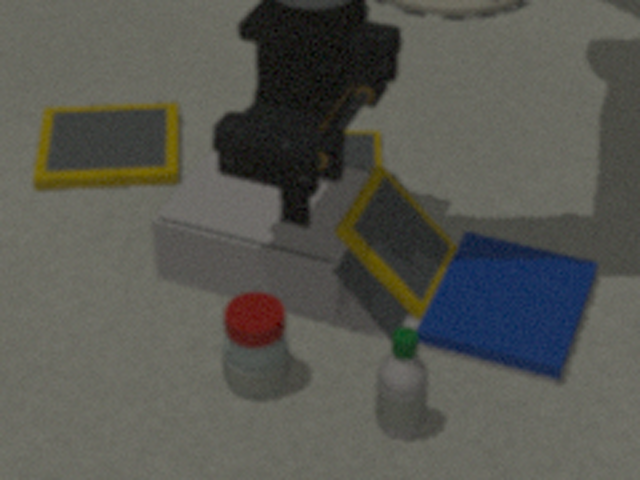

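The carrier has tipped. Its front is caught on the gutter wall (about (440,285)), its rear leans over the shelf edge (355,200), and it looks square. Keep pushing.

>>> arm_command:
  deltas:
    - [0,0,0,-0.4,0,0,-0.3]
    - [0,0,0,-0.8,0,0,-0.3]
    - [0,0,0,-1.2,0,0,-0.3]
    - [0,0,0,-1.6,0,0,-0.3]
    - [0,0,0,-2.0,0,0,-0.3]
    - [0,0,0,-2.4,0,0,-0.3]
    - [0,0,0,-2.8,0,0,-0.3]
    - [0,0,0,-3.2,0,0,-0.3]

```text
time_s: 6.4
tcp_pos: [0.5477, 0.0476, 0.0813]
ee_rot: [[-0.072, -0.997, -0.0], [-0.997, 0.072, -0.0], [0.0, 0.0, -1.0]]
wrist_force: [0.3, -0.7, -0.2]
gripper_width: 0.651
gripper_force: 0.3
```

>>> arm_command:
  deltas:
    - [0,0,0,-0.4,0,0,-0.3]
    - [0,0,0,-0.8,0,0,-0.3]
    - [0,0,0,-1.2,0,0,-0.3]
    - [0,0,0,-1.6,0,0,-0.3]
    - [0,0,0,-2.0,0,0,-0.3]
    - [0,0,0,-2.4,0,0,-0.3]
    - [0,0,0,-2.8,0,0,-0.3]
    - [0,0,0,-3.2,0,0,-0.3]

```text
time_s: 7.07
tcp_pos: [0.5501, 0.0797, 0.0813]
ee_rot: [[-0.072, -0.997, 0.0], [-0.997, 0.072, 0.0], [-0.0, -0.0, -1.0]]
wrist_force: [1.0, -0.7, 0.5]
gripper_width: 0.648
gripper_force: 0.1
```

```bash
python3 go.py .012 .082; python3 - <<'E'
from h import *
a=capture("scene")["pixels"][110:290,190:430]
cv2.imwrite("pics/s4.png",cv2.resize(a,(640,480),interpolation=cv2.INTER_CUBIC))
E
```

```text
t 7.0667 p [0.5501 0.0797 0.0813] rot [-0.0001  0.0001  0.0013] shift cm [-5.79 -0.06 -0.07] w 0.6477249796159451 F [ 1.  -0.7  0.5] s,lat -0.0459 0.0005
```

View pics/s4.png

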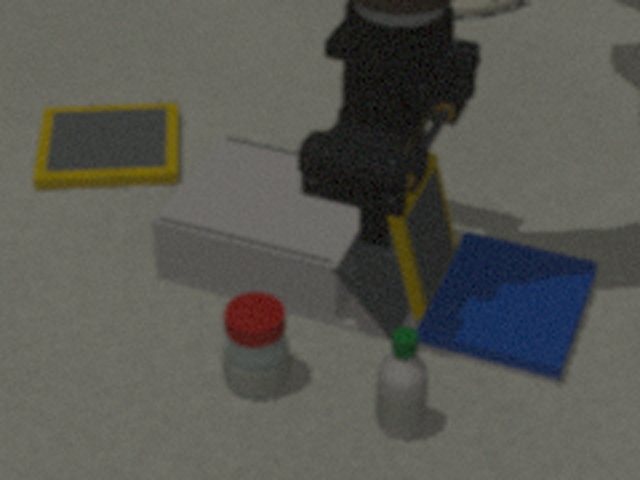

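The carrier now stands nearly upright (425,235), still square. I'll push more slowly until it topples.

>>> arm_command:
  deltas:
    - [0,0,0,-0.3,0,0,-0.3]
    - [0,0,0,-0.6,0,0,-0.3]
    - [0,0,0,-0.9,0,0,-0.3]
    - [0,0,0,-1.2,0,0,-0.3]
    - [0,0,0,-1.5,0,0,-0.3]
    - [0,0,0,-1.8,0,0,-0.3]
    - [0,0,0,-2.1,0,0,-0.3]
    - [0,0,0,-2.4,0,0,-0.3]

```text
time_s: 7.78
tcp_pos: [0.5518, 0.1035, 0.0813]
ee_rot: [[-0.072, -0.997, -0.0], [-0.997, 0.072, -0.0], [0.0, 0.0, -1.0]]
wrist_force: [-0.7, -0.5, -0.7]
gripper_width: 0.651
gripper_force: 0.0
```

>>> arm_command:
  deltas:
    - [0,0,0,-0.3,0,0,-0.3]
    - [0,0,0,-0.6,0,0,-0.3]
    - [0,0,0,-0.9,0,0,-0.3]
    - [0,0,0,-1.2,0,0,-0.3]
    - [0,0,0,-1.5,0,0,-0.3]
    - [0,0,0,-1.8,0,0,-0.3]
    - [0,0,0,-2.1,0,0,-0.3]
    - [0,0,0,-2.4,0,0,-0.3]

```text
time_s: 8.45
tcp_pos: [0.5535, 0.1274, 0.0813]
ee_rot: [[-0.072, -0.997, -0.0], [-0.997, 0.072, -0.0], [0.0, 0.0, -1.0]]
wrist_force: [0.4, -0.4, -0.2]
gripper_width: 0.651
gripper_force: 0.0
```

```bash
python3 go.py .012 .082; python3 - <<'E'
from h import *
a=capture("scene")["pixels"][110:290,190:430]
cv2.imwrite("pics/s5.png",cv2.resize(a,(640,480),interpolation=cv2.INTER_CUBIC))
E
```

```text
t 8.45 p [0.5535 0.1274 0.0813] rot [ 0.     -0.      0.0013] shift cm [-1.01 -0.06 -0.07] w 0.6513967730226375 F [ 0.4 -0.4 -0.2] s,lat 0.0019 0.0006
```

View pics/s5.png

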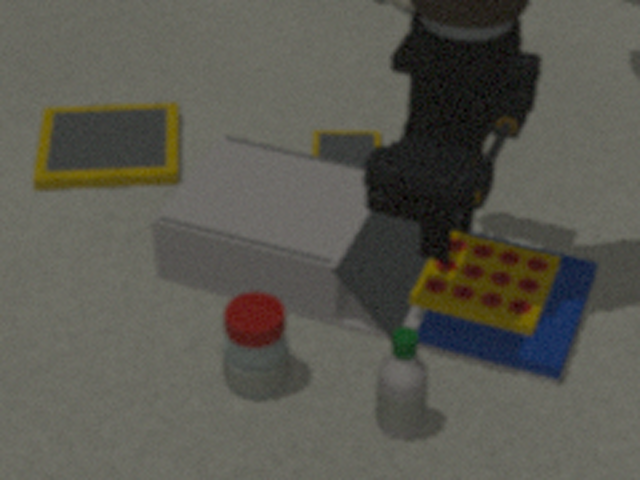

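It has flipped and lies on the bed with caps up (490,280). I'll raise the arm straight up, back off, and measure squareness and centring from above.

>>> arm_command:
  deltas:
    - [0,0,0,0.5,0,-2,-0.3]
    - [0,0,0,1,0,-5,-0.3]
    - [0,0,0,2,0,-8,-0.3]
    - [0,0,0,5.5,0,-10,-0.3]
    - [0,0,0,9,0,-12,-0.3]
    - [0,0,0,12.5,0,-14,-0.3]
    - [0,0,0,16,0,-14,-0.3]
    - [0,0,0,20,0,-14,-0.3]

```text
time_s: 9.17
tcp_pos: [0.5396, -0.0733, 0.2233]
ee_rot: [[-0.071, -0.997, 0.004], [-0.998, 0.071, 0.001], [-0.001, -0.004, -1.0]]
wrist_force: [1.1, -0.6, -0.2]
gripper_width: 0.649
gripper_force: 0.0
```

>>> arm_command:
  deltas:
    - [0,0,0,4,0,0,-0.3]
    - [0,0,0,8,0,0,-0.3]
    - [0,0,0,12,0,0,-0.3]
    - [0,0,0,16,0,0,-0.3]
    - [0,0,0,18,0,0,-0.3]
    - [0,0,0,18,0,0,-0.3]
    - [0,0,0,18,0,0,-0.3]
    - [0,0,0,18,0,0,-0.3]

```text
time_s: 9.83
tcp_pos: [0.5261, -0.2514, 0.2212]
ee_rot: [[-0.072, -0.997, -0.0], [-0.997, 0.072, 0.0], [-0.0, 0.0, -1.0]]
wrist_force: [0.4, 0.8, 0.3]
gripper_width: 0.649
gripper_force: 0.0
```

```bash
python3 - <<'E'
from h import *
import pickle
t=capture("top");s=capture("scene");pickle.dump((t,s),open("c1.pkl","wb"))
o=np.array([.554,.1255]);u=np.array([np.cos(np.radians(85.8)),np.sin(np.radians(85.8))]);v=np.array([-u[1],u[0]])
hsv=cv2.cvtColor(t["pixels"],cv2.COLOR_BGR2HSV); 
for nm,m in(("car",cv2.inRange(hsv,(0,120,50),(35,255,255))),("blue",cv2.inRange(hsv,(105,140,60),(125,255,255)))):
    m[:165]=0; m[250:]=0; m[:,:230]=0; m[:,330:]=0
    k=np.concatenate([c for c in cv2.findContours(m,cv2.RETR_EXTERNAL,cv2.CHAIN_APPROX_NONE)[0] if cv2.contourArea(c)>20])
    z=.028 if nm=="car" else .018
    P=np.array([onplane(t,p,z)[:2] for p in k.reshape(-1,2)])-o
    Q=np.c_[P@u,P@v].astype(np.float32)
    r=cv2.minAreaRect(Q*1000); print(nm,"s,lat mm",r, Q.min(0),Q.max(0))
a=t["pixels"][140:260,180:340]
cv2.imwrite("pics/t6.png",cv2.resize(a,(800,600),interpolation=cv2.INTER_CUBIC))
E
```

```text
car s,lat mm ((33.307777404785156, 3.0630950927734375), (95.66265869140625, 90.0401840209961), 0.6187968850135803) [-0.01465213 -0.04183725] [0.08160929 0.04817977]
blue s,lat mm ((53.87678909301758, -0.39623260498046875), (108.5096664428711, 128.6518096923828), 0.6315961480140686) [ 0.00031279 -0.06512384] [0.10841481 0.06422837]
```

View pics/t6.png

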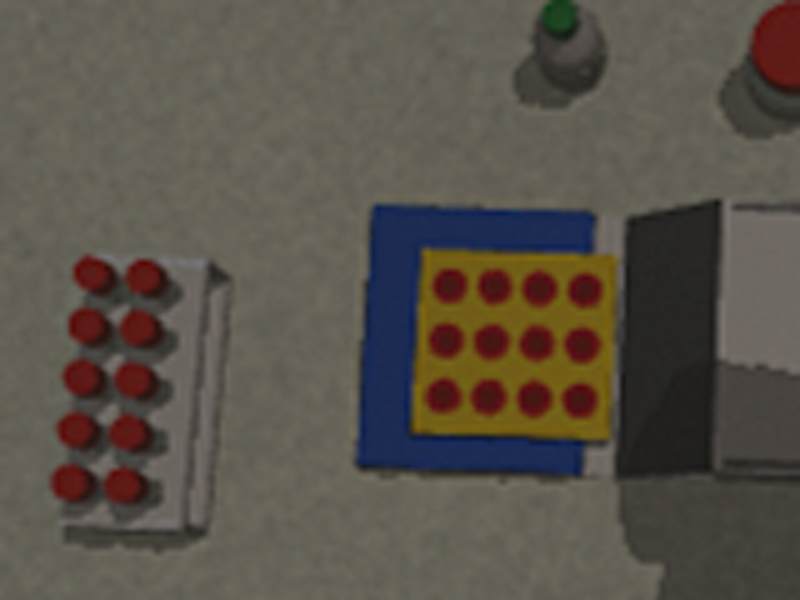

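The carrier (515,345) lies flat on the bed with caps up. It is square within about 0.1°, 3 mm off centre, and overhangs the gutter by about 14 mm. The rack, jar and dropper have not been disturbed and the arm is clear.

```bash
python3 -c "from station import *; print(finish_job())"
```

```text
the job is handed in; nothing more can be done
None
```

I pushed the middle-sized carrier over the turning step; it lies flat on the blue bed, caps up, square and about 3 mm off centre, with the other items undisturbed, and I handed the job in at about 10 s.

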